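Chuck grip check on a sprung pull gauge

ROBOT

A 7-joint arm with a two-finger parallel gripper is mounted at the origin on the work surface. World frame = base frame: x ahead of the robot, y to its left, z up, the work surface at z = 0. Lengths are in mm, angles in degrees, forces in N, time in s.
With the tool pointing down it reaches from about 400 to 875 mm from the base axis. Payload 19.3 kg.
Tool frame: the origin (TCP) lies midway between the tips of the shut fingers; the grasp point (between the pads) lies 19 mm behind it; z points along the fingers, y is the line along which they close (so a half turn about z gives the same grasp; the last joint's range is limited). The gripper opens to 85 mm and grips with 20 to 120 N. Pads are 22 mm wide; open, the fingers measure 114 mm over their backs; the gripper's body (76 mm by 85 mm) begins 54 mm behind the grasp point. The pads swing forward as they close: fully open they stand 13 mm farther back than shut.
Start: joints at [65.478, 29.874, -2.08, 91.645, 1.215, 58.505, -6.463], TCP at [218.856, -585.42, 231.291] pointing down, gripper open.
Joint ranges: [-166.77, 166.77], [-17.47, 122.26], [-85.68, 81.53], [9.62, 139.38], [-72.42, 252.41], [9.2, 110.78], [-144.41, 144.41]. Speed limits (degrees/s): [108.29, 108.29, 136.94, 136.94, 172.46, 172.46, 172.46].

INTERFACE

Orientations are given as a 3x3 rotation matrix whose columns are the frame's x, y, z axes.
In Python, from plant import get_obs, grab_frame, camera_info, close_job gives the robot as it stands. The module is installed in compiled form; this text tells all that it offers.
- The arm moves only by the tool arm_command, never from a script. Its argument "plan" is a list of rows, each an object of numbers: "x", "y", "z": the shift along the tool's x, y, z as a fraction of full scale; "rx", "ry", "rz": the turn, a rotation vector about the tool's x, y, z as a fraction of full scale; "claw": the opening, from 0 (shut) to 1 (fully open). In form: [{"x": .., "y": .., "z": .., "rx": .., "ry": .., "rz": .., "claw": ..}, ...]. A call has 1 to 8 rows; each row is the pose to reach, as a shift and turn from the pose commanded when the call began, along the tool's axes at that moment, turning the shorter way round; what a row does not reach only later rows make up. Full scale, the value 1, is 0.15 m for a shift and 180 degrees for a turn. A row lasts 1/8 s, in which the tool goes at most 62.5 mm and 10.7 degrees, less where a joint would pass 70% of its speed; a pose out of reach is approached as far as the arm can. A call with a number of a shift or a turn outside -1 to 1 is refused whole. A call with a gripper value outside its range is refused whole. The fingers move at their own pace and stop on an object; "force" is the grip in N (left out, the last holds). Time passes only in rows, so rows that repeat a pose let the fingers close. It gives the time, the measured TCP pose, the force, the opening and the grip force at its end, in the units of the state.
- get_obs(): the state, without advancing time (a new reading comes with each control period).
- grab_frame(name): name is "scene" or "top" or "wrist"; returns the picture (400x640x3 uint8, blue, green, red); there is no depth.
- camera_info(name): a dict with "intrinsics" (3x3 intrinsics, pixels), "position" and "attitude" of the camera in the world. Camera axes: x right, y down, z forward; pixel columns grow to the right and rows downward; lengths in mm; the calibration is good to about 2 mm. The wrist camera is an equidistant fisheye: a pixel r from the principal point sees the ray r / f radians off the axis. A picture is of the moment at which its call begins: read the wrist's pose just before it. camera_info takes no time and is no camera call; for the wrist camera it gives the pose at the moment of the call.
- close_job(): hands the job in; it is judged then, once.
The state is a dict: "time": time; "qpos": joint angles; "qvel": joint speeds; "effort": joint torques, N m; "tcp_pos": TCP position; "tool_rot": TCP orientation; "force": force on the tool from outside, world axes, zero at the start; "torque": the same for the moment, N m; "finger_gap": finger opening in mm; "grasp_force": force on a finger pad.
Only numpy, scipy, OpenCV 4.12 (cv2) and the standard library are available. Lean on these libraries where they do the work, as an engineer would, in place of code of your own. Each camera call takes 0.05 s, during which the arm holds its last target. There are 200 camera calls.

TASK

Check that the chuck on the bench pull gauge grips: turn its knurled sleeve clockwise (seen from above) as far as it goes, so the jaws close on the test pin standing in it. Then take the pin by its brass head alone and pull it straight up against the spring, drawing the rod out of its tube until the rod's pointer is level with the black index tab on the scale post, and finish while still holding it steady there. Do not shift the index tab, and leave the other things on the bench where they are.

Things in the scene. Friction and masses are not known exactly. Their poses are not given: they have to be found in the camera images.
- gauge: pull gauge fixed to the bench (sizes in mm): grey base plate 130 (x) x 195 (y) x 15 thick, an upright tube at its origin, a square scale post 10 wide and 145 tall at its y = +95. Origin on the bench, on the tube's axis; z up. The tube's dark collar (diameter 42) tops out at height 62. Out of the tube comes the telescoping rod with, from below, the pointer, then the chuck.
- rod: the telescoping rod with the pointer, chuck, jaws and sleeve that it carries; origin on the axis at the tube's rim (62 above the bench) when fully in; rises as it is pulled out; z up, never turns. The sleeve's top is 48 above this origin, the chuck's inner floor 18 above it. It slides up 60 to its stop; the inner spring plus the chuck's weight pull it back with about 6 N when fully in and 12 N when drawn out 55; let go, it springs back in
- sleeve (a joint): turn of the knurled steel chuck sleeve (rad), growing clockwise seen from above: 0 is wide open, 1.25 the jaws meet the pin's neck, 1.30 end stop. It stays where it is left (friction about 0.08 N m). Starts between 0 and 0.35
- sleeve_mid (a point): a point on the sleeve's axis, 8 below its top edge, a good height to grip. The sleeve is a round ring, outer diameter 40, 32 tall, from 78 to 110 above the bench when the rod is in. The flat pointer bar passes 8.5 below the sleeve's lower edge, on the post's side only
- test_pin: the loose steel test pin standing upright in the chuck; origin under its foot. Foot diameter 11, 7.5 tall; neck diameter 6; brass head on top diameter 16, 18 tall; 62 in all. Closed jaws meet its neck just above the foot, so that pulling the pin pulls the rod after about 1 mm of play; with the jaws open it simply lifts out
- pin_head (a point): centre of the pin's brass head (diameter 16, height 18), 53 above its foot: at first 133 above the bench; the head's underside is 14 above the sleeve's top and its top 32 above it
- pin_foot (a point): centre of the underside of the pin's foot; at rest on the chuck's inner floor, 80 above the bench
- chuck_floor (a point): centre of the chuck's inner floor, on which the pin's foot stands; rises with the rod
- pointer_tip (a point): tip of the rod's flat horizontal pointer (3 thick), at the gauge's y = +74, 68 above the bench when the rod is in; rises with the rod
- index_tip (a point): tip of the black index tab (3 thick) that clips round the scale post, at the gauge's y = +77, set somewhere from 96 to 120 above the bench: the length mark. Axis z up. The pointer passes freely beside it with a 3 gap
- arch_a: bystander: cream plaster dental arch model, about 65 x 60 x 25; origin under its middle
- arch_b: bystander: reddish stone dental arch model, about 60 x 57 x 25; origin under its middle
- wax_knife: bystander: slim wax knife with a wooden handle and steel blade, 155 long, 12 wide, lying along its x; origin near its middle
- wax_jar: bystander: small amber glass jar with metal cap, diameter 48, 45 tall; origin under its middle
- mix_bowl: bystander: dark rubber mixing bowl, diameter 100, 50 tall; origin under its middle
- handpiece: bystander: metal bench handpiece, 150 long, 18 thick, lying along its x; origin under its middle
- rinse_bottle: bystander: clear plastic bottle, diameter 60, 150 tall; origin under its middle
There are look-alikes about, which are no part of the job. What is shaped like the gauge but orange or red is not meant.

How it is judged (in metres and radians):
On the way:
1. the sleeve is turned home and the jaws are closed on the pin, with the rod still in and the pin seated (value of joint sleeve above 1.1 rad and height (world z) of chuck_floor below 0.092 m and distance between pin_foot and chuck_floor below 0.006 m), for 0.2 s.
At the end, for the whole second after the job is handed in: the pointer tip is within 4 mm in height of the index tab and still (under 10 mm/s); the sleeve is turned past 1.1 rad with the pin's foot within 6 mm of the chuck's floor; the fingers hold the pin (over 2 N) and the robot does not touch the rod, chuck or sleeve (z of pointer_tip in the frame of index_tip between -0.004 and 0.004 m and linear speed of rod below 0.01 m/s and value of joint sleeve above 1.1 rad and distance between pin_foot and chuck_floor below 0.006 m and contact force between the fingers and test_pin above 2 N and contact force between each of the arm, the fingers and rod below 0.5 N); the arm keeps its last pose, push and grip.
It fails at once if the index tab is shifted by more than 3 mm (distance of index_tip from where it was at the start of the episode above 0.003 m).
It fails at once if a bystander is moved by more than 30 mm (distance of any of arch_a, arch_b, wax_knife, wax_jar, mix_bowl, handpiece, rinse_bottle from where it was at the start of the episode above 0.03 m).
It also fails if it takes over 45 s, if anything falls off the work surface, if the arm or the gripper's body presses on something with over 40 N, if the wrist force passes 120 N, or if a joint passes its speed limit or range.

## Working session

There is one attempt and no reset: what is moved stays moved. The work goes in short steps, Python scripts to look and compute and a tool call to move; the robot and the scene stay as the last step left them, time stands still between calls to the robot, and variables do not carry over. Pictures are saved under pics/ and viewed, at most 10 in all, crops included, and the job is handed in when it is done.

Besides the shell and the picture viewer there is one more tool, called as name(argument=value, ...) on one line, values as JSON. arm_command: Moves the arm, as the interface text tells. Shift numbers are shares of 0.15 m and turn numbers shares of 180 degrees, none past 1 either way. Its arguments: {"type":"object","properties":{"plan":{"type":"array"},"force":{"type":"number"}},"required":["plan"]}

```bash
mkdir -p pics; python3 - <<'E'
from plant import *
import cv2,numpy as np
for n in ("scene","top"):
    f=grab_frame(n); cv2.imwrite(f"pics/{n}0.png",f)
    c=camera_info(n); print(n,c)
o=get_obs(); print(o)
E
```

```text
scene {'intrinsics': array([[384.6259995 ,   0.        , 317.98370049],
       [  0.        , 384.6259995 , 194.75005488],
       [  0.        ,   0.        ,   1.        ]]), 'position': array([ 949.09429742, -704.04412925,  751.02261018]), 'attitude': array([[ 0.8657006 ,  0.2899994 , -0.40799856],
       [ 0.50041664, -0.52104782,  0.69144223],
       [-0.01206893, -0.80275122, -0.59619193]])}
top {'intrinsics': array([[463.45786141,   0.        , 324.0876817 ],
       [  0.        , 463.45786141, 194.96857605],
       [  0.        ,   0.        ,   1.        ]]), 'position': array([ 182.21204313,   27.72522314, 1623.81487719]), 'attitude': array([[ 0.00558985, -0.97760452,  0.21037622],
       [-0.99998269, -0.00507786,  0.0029738 ],
       [-0.00183894, -0.2103892 , -0.97761598]])}
{'time': 0.1, 'qpos': array([65.47884955, 29.9062448 , -2.08193499, 91.66876468,  1.21365794,
       58.50542654, -6.46192995]), 'qvel': array([-0.0929578 , -0.00778912, -0.01572817, -0.09355786,  0.0290465 ,
        0.08637268,  0.05256309]), 'effort': array([ 4.65718840e-03, -9.28495288e+01,  1.98471688e+00, -3.70532763e+01,
        1.81517133e-02,  5.32653226e-03,  9.16757494e-05]), 'tcp_pos': array([ 218.7448462 , -585.15676644,  230.78864631]), 'tool_rot': array([[ 9.36676528e-01,  3.50195544e-01, -4.04856775e-04],
       [ 3.50195774e-01, -9.36676061e-01,  9.35945873e-04],
       [-5.14555756e-05, -1.01845766e-03, -9.99999480e-01]]), 'force': array([-0.11579326,  0.46935525,  0.32795914]), 'torque': array([-0.01730491, -0.00074024,  0.04682695]), 'grasp_force': 0.0, 'finger_gap': 85.75288281988027}
```

View pics/scene0.png

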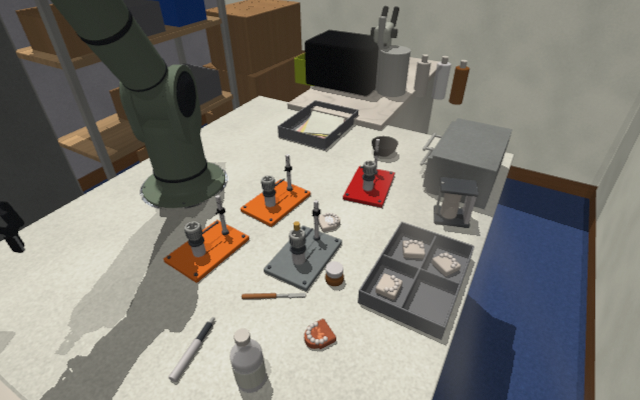

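View pics/top0.png

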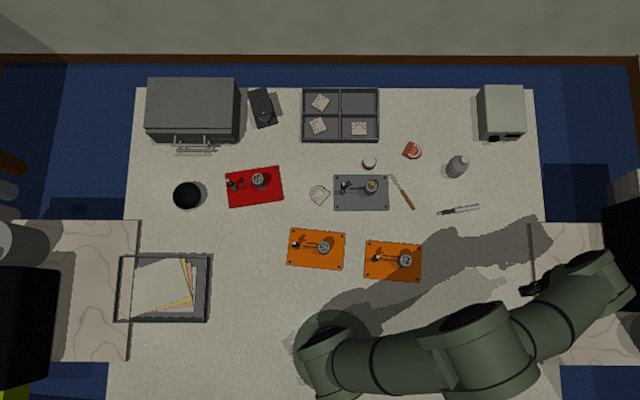

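The grey gauge with the brass-headed pin is at scene (299,250) and top (362,190). Look-alikes: orange gauges at scene (205,248) and (276,200), and a red one at (369,185). None of those is meant, so I choose the grey one and check it in a close crop.

```bash
cat > h.py <<'E'
import numpy as np,cv2
from plant import *
def ray(n,px,c=None):
    c=c or camera_info(n); K=c['intrinsics']
    d=np.array([(px[0]-K[0,2])/K[0,0],(px[1]-K[1,2])/K[1,1],1.])
    if n=="wrist":
        r=np.hypot(d[0],d[1]); d=np.array([d[0]/r*np.sin(r),d[1]/r*np.sin(r),np.cos(r)])
    d=c['attitude']@d; return c['position'],d/np.linalg.norm(d)
def onz(n,px,z,c=None):
    p,d=ray(n,px,c); return p+d*(z-p[2])/d[2]
def tri(rs):
    A=[np.eye(3)-np.outer(d,d) for p,d in rs]
    x=np.linalg.solve(sum(A),sum(a@p for a,(p,d) in zip(A,rs)))
    return x,[np.linalg.norm(a@(x-p)) for a,(p,d) in zip(A,rs)]
E
python3 - <<'E'
from h import *
s=cv2.imread("pics/scene0.png");t=cv2.imread("pics/top0.png")
a=cv2.resize(s[190:300,255:355],None,fx=4,fy=4,interpolation=2)
b=cv2.resize(t[165:220,325:400],None,fx=5,fy=5,interpolation=2)
o=np.zeros((440,780,3),np.uint8);o[:,:400]=a;o[:275,400:775]=b;cv2.imwrite("pics/crop.png",o)
for n,im,(x0,y0,x1,y1) in (("scene",s,(255,190,355,300)),("top",t,(325,165,400,220))):
    c=im[y0:y1,x0:x1]; h=cv2.cvtColor(c,cv2.COLOR_BGR2HSV)
    m=cv2.inRange(h,(15,90,60),(35,255,255)); k,l,st,ce=cv2.connectedComponentsWithStats(m)
    for i in range(1,k):
        if st[i,4]>4: print(n,st[i],ce[i]+[x0,y0])
    if n=="top":
        m=cv2.inRange(h,(85,15,60),(125,90,160));m=cv2.inRange(c,(70,70,60),(140,140,130))
        ct=max(cv2.findContours(m,0,2)[0],key=cv2.contourArea)
        r=cv2.boxPoints(cv2.minAreaRect(ct))+[x0,y0]; w=np.array([onz("top",p,15) for p in r]); print(r,w,np.linalg.norm(w-np.roll(w,1,0),axis=1),w.mean(0))
E
```

```text
scene [39 32  6  9 47] [296.25531915 225.78723404]
top [45 16  5  6 24] [372.  183.5]
[[332.3755188  174.02901077]
 [398.80076599 172.8428421 ]
 [399.46382141 209.97385788]
 [333.03857422 211.16002655]] [[ 605.36993716    3.33222508   15.        ]
 [ 610.98084895 -234.88789919   15.        ]
 [ 475.69169296 -233.39398015   15.        ]
 [ 470.21457019    0.74855296   15.        ]] [135.18005986 238.28619334 135.29740397 234.20658548] [ 540.56426232 -116.05027533   15.        ]
```

View pics/crop.png

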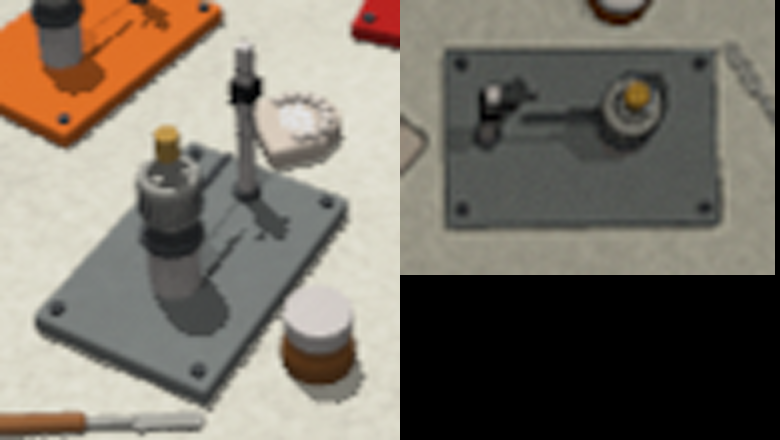

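The crop confirms it: grey plate, brass head at scene (296,226) and top (372,183.5), black tab at scene (315.7,213) and top (343.4,184.4). The post is on the world +y side.

```bash
cat >> h.py <<'E'
def delta(goal,xdir=None):
    """rows' shift fractions in tool axes to reach goal TCP from now"""
    o=get_obs(); R=o['tool_rot']; return R.T@(np.array(goal)-o['tcp_pos'])/150
E
python3 - <<'E'
from h import *
head=tri([ray("scene",(296.26,225.79)),ray("top",(372.0,183.5))]);print("head",head)
tab=tri([ray("scene",(315.7,213)),ray("top",(343.4,184.4))]);print("tab",tab)
print(camera_info("wrist")); print(delta([540,-140,270]))
E
```

```text
head (array([ 543.35689349, -124.99026137,  134.38181805]), [np.float64(1.337717324726726), np.float64(1.3377173247268102)])
tab (array([544.8516105 , -32.30773805, 109.14238403]), [np.float64(0.050375939346286584), np.float64(0.05037593934622053)])
{'intrinsics': array([[309.70691629,   0.        , 320.72742891],
       [  0.        , 309.70691629, 199.7854213 ],
       [  0.        ,   0.        ,   1.        ]]), 'position': array([ 296.18856557, -555.73381435,  373.93113361]), 'attitude': array([[ 0.35070605, -0.88540117, -0.30507381],
       [-0.93648276, -0.33237631, -0.1119198 ],
       [-0.00230539,  0.32494731, -0.94572931]])}
[ 3.04534775 -2.03003666 -0.25949835]
```

arm_command(plan=[{"x": 0.34, "y": -0.22, "z": -0.1, "claw": 1}, {"x": 0.7, "y": -0.45, "z": -0.2, "claw": 1}, {"x": 1.0, "y": -0.68, "z": -0.26, "claw": 1}])

```text
$.plan[0]: bad value
```

arm_command(plan=[{"x": 0.34, "y": -0.22, "claw": 1}, {"x": 0.7, "y": -0.45, "claw": 1}, {"x": 1.0, "y": -0.68, "claw": 1}])

```text
$.plan[0]: bad value
```

arm_command(plan=[{"x": 0.34, "y": -0.22, "claw": 1}, {"x": 0.7, "y": -0.45, "claw": 1}, {"x": 0.95, "y": -0.68, "claw": 1}, {"x": 0.95, "y": -0.68, "claw": 1}, {"x": 0.95, "y": -0.68, "claw": 1}])

```text
$.plan[0]: bad value
```

```bash
python3 - <<'E'
from h import *
o=get_obs();c=camera_info("wrist");f=grab_frame("wrist");cv2.imwrite("pics/w1.png",f)
np.save("w1.npy",c,allow_pickle=True)
print(o['tcp_pos'],o['tool_rot'].round(3),o['time'],o['qpos'].round(1))
h=cv2.cvtColor(f,cv2.COLOR_BGR2HSV);m=cv2.inRange(h,(15,90,60),(35,255,255));k,l,st,ce=cv2.connectedComponentsWithStats(m)
for i in range(1,k):
    if st[i,4]>60: print(st[i],ce[i],onz("wrist",ce[i],134,c))
E
```

```text
[ 218.7448462  -585.15676644  230.78864631] [[ 0.937  0.35  -0.   ]
 [ 0.35  -0.937  0.001]
 [-0.    -0.001 -1.   ]] 0.1 [65.5 29.9 -2.1 91.7  1.2 58.5 -6.5]
[  1 302  16  14  71] [  7.61971831 308.6056338 ] [-167.20734759 -136.12982026  134.        ]
[  3 313  39  40 388] [ 20.31185567 332.86082474] [-219.8377284 -155.5733977  134.       ]
[ 30 337  33  44 583] [ 48.22298456 360.66209262] [-251.32338472 -223.88064189  134.        ]
```

View pics/w1.png

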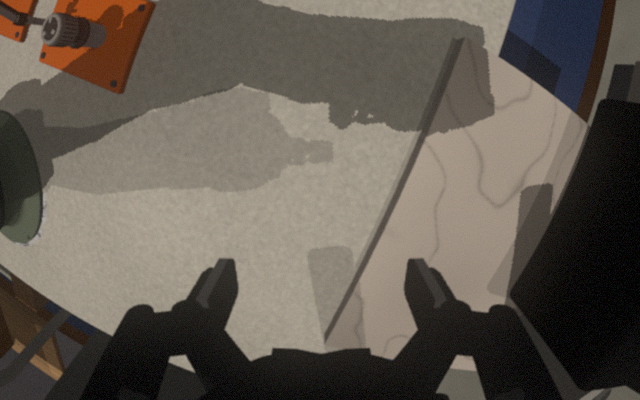

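All three moves were refused, since each row apparently needs all seven fields. The picture is still the start view, an orange gauge at (70,30). I'll resend with full rows.

arm_command(plan=[{"x": 0.34, "y": -0.22, "z": -0.1, "rx": 0, "ry": 0, "rz": 0, "claw": 1}, {"x": 0.7, "y": -0.45, "z": -0.2, "rx": 0, "ry": 0, "rz": 0, "claw": 1}, {"x": 1.0, "y": -0.68, "z": -0.26, "rx": 0, "ry": 0, "rz": 0, "claw": 1}])

```text
time: 0.52
tcp_pos: [324.7, -435.7, 270.7]
tool_rot: [[0.937, 0.35, 0.0], [0.35, -0.937, -0.0], [0.0, 0.0, -1.0]]
force: [1.2, -0.9, -0.5]
finger_gap: 85.4
grasp_force: 0.0
```

arm_command(plan=[{"x": 0.34, "y": -0.22, "z": 0, "rx": 0, "ry": 0, "rz": 0, "claw": 1}, {"x": 0.7, "y": -0.45, "z": 0, "rx": 0, "ry": 0, "rz": 0, "claw": 1}, {"x": 1.0, "y": -0.68, "z": 0, "rx": 0, "ry": 0, "rz": 0, "claw": 1}])

```text
time: 0.9
tcp_pos: [429.5, -287.4, 270.3]
tool_rot: [[0.937, 0.351, 0.0], [0.351, -0.937, -0.0], [0.0, 0.0, -1.0]]
force: [0.9, -1.4, -0.1]
finger_gap: 85.3
grasp_force: 0.0
```

arm_command(plan=[{"x": 0.34, "y": -0.22, "z": 0, "rx": 0, "ry": 0, "rz": 0, "claw": 1}, {"x": 0.7, "y": -0.45, "z": 0, "rx": 0, "ry": 0, "rz": 0, "claw": 1}, {"x": 0.95, "y": -0.68, "z": 0, "rx": 0, "ry": 0, "rz": 0, "claw": 1}, {"x": 0.95, "y": -0.68, "z": 0, "rx": 0, "ry": 0, "rz": 0, "claw": 1}, {"x": 0.95, "y": -0.68, "z": 0, "rx": 0, "ry": 0, "rz": 0, "claw": 1}])

```text
time: 1.52
tcp_pos: [525.9, -144.2, 270.1]
tool_rot: [[0.937, 0.35, -0.001], [0.35, -0.937, -0.0], [-0.001, 0.0, -1.0]]
force: [-0.2, -0.6, 0.7]
finger_gap: 85.6
grasp_force: 0.0
```

```bash
python3 - <<'E'
from h import *
import pickle
o=get_obs();c=camera_info("wrist");f=grab_frame("wrist");cv2.imwrite("pics/w2.png",f)
pickle.dump(c,open("w2.pkl","wb"))
print(o['tcp_pos'],o['time'],o['qpos'].round(1))
h=cv2.cvtColor(f,cv2.COLOR_BGR2HSV);m=cv2.inRange(h,(15,90,60),(35,255,255));k,l,st,ce=cv2.connectedComponentsWithStats(m)
for i in range(1,k):
    if st[i,4]>60: print(st[i],ce[i],onz("wrist",ce[i],134,c))
E
```

```text
[ 525.89003543 -144.24241212  270.08937251] 1.525 [ 18.8  20.7 -12.8 100.7   5.2  59.3 -65.4]
[298 155  17  19 266] [306.18045113 164.13157895] [ 541.06200557 -123.2889095   134.        ]
[  1 321  88  66 695] [ 44.23884892 354.94244604] [-18.09930554 278.66785521 134.        ]
```

View pics/w2.png

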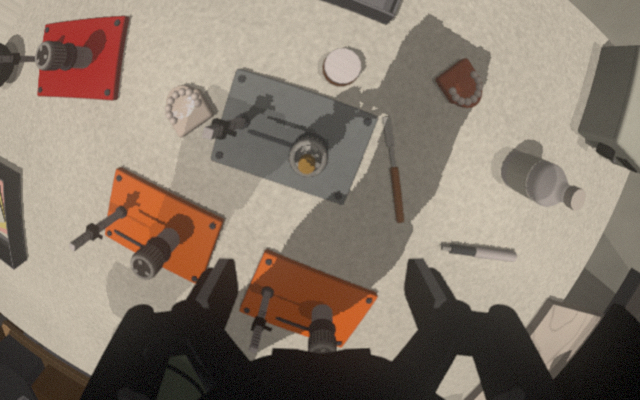

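The wrist view shows the head at (306,164), so the axis is near (541.5,-124), agreeing with the other views. I'll pre-rotate -50° (joint 7 needs room to turn clockwise) and centre above.

```bash
python3 - <<'E'
from h import *
print(delta([541.6,-124,215]))
E
```

```text
[ 0.14802942 -0.09313771  0.36774011]
```

arm_command(plan=[{"x": 0.148, "y": -0.092, "z": 0, "rx": 0, "ry": 0, "rz": -0.06, "claw": 1}, {"x": 0.148, "y": -0.092, "z": 0.1, "rx": 0, "ry": 0, "rz": -0.11, "claw": 1}, {"x": 0.148, "y": -0.092, "z": 0.2, "rx": 0, "ry": 0, "rz": -0.17, "claw": 1}, {"x": 0.148, "y": -0.092, "z": 0.3, "rx": 0, "ry": 0, "rz": -0.22, "claw": 1}, {"x": 0.148, "y": -0.092, "z": 0.36, "rx": 0, "ry": 0, "rz": -0.28, "claw": 1}, {"x": 0.148, "y": -0.092, "z": 0.36, "rx": 0, "ry": 0, "rz": -0.28, "claw": 1}, {"x": 0.148, "y": -0.092, "z": 0.36, "rx": 0, "ry": 0, "rz": -0.28, "claw": 1}])

```text
time: 2.45
tcp_pos: [542.1, -124.0, 216.7]
tool_rot: [[0.333, 0.943, 0.0], [0.943, -0.333, -0.0], [-0.0, 0.0, -1.0]]
force: [0.2, -0.5, 0.7]
finger_gap: 85.1
grasp_force: 0.0
```

```bash
python3 - <<'E'
from h import *
import pickle
o=get_obs();c=camera_info("wrist");f=grab_frame("wrist");cv2.imwrite("pics/w3.png",f)
print(o['tcp_pos'],o['time'],o['qpos'].round(1))
h=cv2.cvtColor(f,cv2.COLOR_BGR2HSV);m=cv2.inRange(h,(15,90,60),(35,255,255));k,l,st,ce=cv2.connectedComponentsWithStats(m)
for i in range(1,k):
    if st[i,4]>100:
        print(st[i],ce[i],onz("wrist",ce[i],134,c))
        if 250<ce[i][0]<400: w=ray("wrist",ce[i],c)
w2=ray("wrist",(306.18,164.13),pickle.load(open("w2.pkl","rb")))
print(tri([w,w2]),tri([w,w2,ray("scene",(296.26,225.79)),ray("top",(372.0,183.5))]))
E
```

```text
[ 542.06822606 -123.95130484  216.70775308] 2.45 [ 24.   26.  -23.4 102.3  12.4  54.3 -24. ]
[312 195  21  25 414] [321.60386473 207.0531401 ] [ 541.71976313 -123.49605779  134.        ]
(array([ 541.60837659, -123.1656121 ,  135.24400365]), [np.float64(0.27374277406094194), np.float64(0.2737427740609483)]) (array([ 542.23875736, -123.98897175,  134.0004657 ]), [np.float64(0.7084774476299746), np.float64(1.348261391082863), np.float64(1.7303820662264584), np.float64(1.885088865275586)])
```

View pics/w3.png

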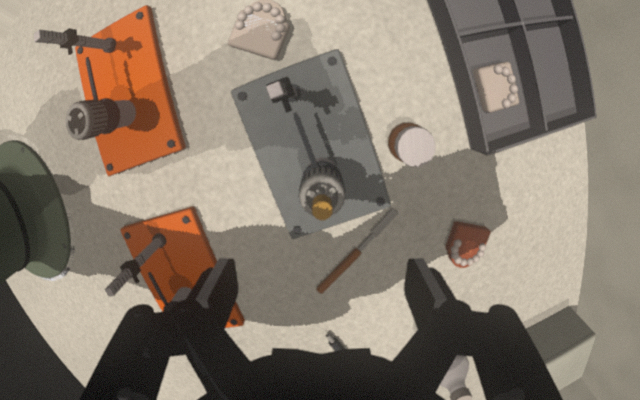

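The head is at (321.6,207), centred between the fingers to within 0.5 mm. Descending around the sleeve.

arm_command(plan=[{"x": 0.003, "y": -0.002, "z": 0.25, "rx": 0, "ry": 0, "rz": 0, "claw": 1}, {"x": 0.003, "y": -0.002, "z": 0.5, "rx": 0, "ry": 0, "rz": 0, "claw": 1}, {"x": 0.003, "y": -0.002, "z": 0.7, "rx": 0, "ry": 0, "rz": 0, "claw": 1}, {"x": 0.003, "y": -0.002, "z": 0.82, "rx": 0, "ry": 0, "rz": 0, "claw": 1}, {"x": 0.003, "y": -0.002, "z": 0.885, "rx": 0, "ry": 0, "rz": 0, "claw": 1}, {"x": 0.003, "y": -0.002, "z": 0.885, "rx": 0, "ry": 0, "rz": 0, "claw": 1}, {"x": 0.003, "y": -0.002, "z": 0.885, "rx": 0, "ry": 0, "rz": 0, "claw": 1}])

```text
time: 3.38
tcp_pos: [542.5, -122.7, 84.4]
tool_rot: [[0.328, 0.945, 0.001], [0.945, -0.328, -0.0], [0.0, 0.001, -1.0]]
force: [1.5, 0.2, 0.1]
finger_gap: 85.3
grasp_force: 0.0
```

arm_command(plan=[{"x": 0, "y": 0, "z": 0, "rx": 0, "ry": 0, "rz": 0, "claw": 0.3}, {"x": 0, "y": 0, "z": 0, "rx": 0, "ry": 0, "rz": 0, "claw": 0.3}, {"x": 0, "y": 0, "z": 0, "rx": 0, "ry": 0, "rz": 0, "claw": 0.3}, {"x": 0, "y": 0, "z": 0, "rx": 0, "ry": 0, "rz": 0, "claw": 0.3}, {"x": 0, "y": 0, "z": 0, "rx": 0, "ry": 0, "rz": 0, "claw": 0.3}], force=30)

```text
time: 4.0
tcp_pos: [543.3, -123.1, 84.3]
tool_rot: [[0.328, 0.945, 0.003], [0.945, -0.328, -0.001], [0.0, 0.003, -1.0]]
force: [3.3, -2.0, 6.3]
finger_gap: 37.9
grasp_force: 29.6
```

arm_command(plan=[{"x": 0, "y": 0, "z": 0, "rx": 0, "ry": 0, "rz": 0.055, "claw": 0.3}, {"x": 0, "y": 0, "z": 0, "rx": 0, "ry": 0, "rz": 0.11, "claw": 0.3}, {"x": 0, "y": 0, "z": 0, "rx": 0, "ry": 0, "rz": 0.165, "claw": 0.3}, {"x": 0, "y": 0, "z": 0, "rx": 0, "ry": 0, "rz": 0.22, "claw": 0.3}, {"x": 0, "y": 0, "z": 0, "rx": 0, "ry": 0, "rz": 0.25, "claw": 0.3}, {"x": 0, "y": 0, "z": 0, "rx": 0, "ry": 0, "rz": 0.25, "claw": 0.3}])

```text
time: 4.75
tcp_pos: [543.7, -123.4, 84.4]
tool_rot: [[0.9, 0.435, 0.004], [0.435, -0.9, -0.001], [0.003, 0.003, -1.0]]
force: [5.9, -5.5, 3.8]
finger_gap: 37.5
grasp_force: 30.0
```

```bash
python3 - <<'E'
from h import *
o=get_obs();print(o['tcp_pos'],o['force'],o['torque'],o['finger_gap'],o['grasp_force'],np.degrees(np.arctan2(*o['tool_rot'][[1,0],0])))
E
```

```text
[ 543.69240081 -123.42546869   84.402101  ] [ 5.92593227 -5.49641533  3.84136824] [-1.24979805 -1.35434806 -0.08430459] 37.538120255459326 30.00855554433656 25.794520551526556
```

arm_command(plan=[{"x": 0, "y": 0, "z": 0, "rx": 0, "ry": 0, "rz": 0.045, "claw": 0.3}, {"x": 0, "y": 0, "z": 0, "rx": 0, "ry": 0, "rz": 0.08, "claw": 0.3}, {"x": 0, "y": 0, "z": 0, "rx": 0, "ry": 0, "rz": 0.08, "claw": 0.3}])

```text
time: 5.12
tcp_pos: [543.7, -123.6, 84.4]
tool_rot: [[0.98, 0.197, 0.004], [0.197, -0.98, -0.001], [0.003, 0.002, -1.0]]
force: [6.8, -6.2, 2.2]
finger_gap: 37.7
grasp_force: 30.0
```

```bash
python3 - <<'E'
from h import *
o=get_obs();print(o['tcp_pos'],o['force'],o['torque'],o['finger_gap'],o['grasp_force'],np.degrees(np.arctan2(*o['tool_rot'][[1,0],0])))
E
```

```text
[ 543.73710096 -123.59688013   84.41121435] [ 6.81344289 -6.22063465  2.18112975] [-1.48295794 -1.44392489 -0.07224477] 37.65350423222387 30.020680148008978 11.369622502522468
```

arm_command(plan=[{"x": 0, "y": 0, "z": 0, "rx": 0, "ry": 0, "rz": 0.04, "claw": 0.3}, {"x": 0, "y": 0, "z": 0, "rx": 0, "ry": 0, "rz": 0.08, "claw": 0.3}, {"x": 0, "y": 0, "z": 0, "rx": 0, "ry": 0, "rz": 0.08, "claw": 0.3}])

```text
time: 5.5
tcp_pos: [543.7, -123.8, 84.4]
tool_rot: [[0.999, -0.053, 0.004], [-0.053, -0.999, -0.002], [0.004, 0.001, -1.0]]
force: [7.0, -6.6, 3.4]
finger_gap: 37.5
grasp_force: 30.1
```

```bash
python3 - <<'E'
from h import *
o=get_obs();print(o['tcp_pos'],o['force'],o['torque'],o['finger_gap'],o['grasp_force'],np.degrees(np.arctan2(*o['tool_rot'][[1,0],0])))
E
```

```text
[ 543.72534223 -123.78884327   84.40586123] [ 7.04272594 -6.62945398  3.38646342] [-1.77933586 -1.42204691 -0.06250416] 37.473179366243876 30.056786648019624 -3.0510802638139567
```

arm_command(plan=[{"x": 0, "y": 0, "z": 0, "rx": 0, "ry": 0, "rz": 0.03, "claw": 0.3}, {"x": 0, "y": 0, "z": 0, "rx": 0, "ry": 0, "rz": 0.06, "claw": 0.3}, {"x": 0, "y": 0, "z": 0, "rx": 0, "ry": 0, "rz": 0.06, "claw": 0.3}])

```text
time: 5.88
tcp_pos: [542.2, -123.5, 84.0]
tool_rot: [[0.971, -0.239, 0.001], [-0.239, -0.971, -0.001], [0.001, 0.001, -1.0]]
force: [-1.7, -5.4, 6.3]
finger_gap: 36.9
grasp_force: 30.2
```

```bash
python3 - <<'E'
from h import *
o=get_obs();print(o['tcp_pos'],o['force'],o['torque'],o['finger_gap'],o['qpos'][6],np.degrees(np.arctan2(*o['tool_rot'][[1,0],0])))
E
```

```text
[ 542.19015467 -123.537968     84.04434663] [-1.67135267 -5.39292526  6.3321082 ] [-1.1556423   0.36014292 -0.02483741] 36.87720409989391 -94.63732271716779 -13.819847809411398
```

arm_command(plan=[{"x": 0, "y": 0, "z": 0, "rx": 0, "ry": 0, "rz": 0, "claw": 0.3}, {"x": 0, "y": 0, "z": 0, "rx": 0, "ry": 0, "rz": 0.03, "claw": 0.3}, {"x": 0, "y": 0, "z": 0, "rx": 0, "ry": 0, "rz": 0.06, "claw": 0.3}], force=60)

```text
time: 6.25
tcp_pos: [542.7, -123.6, 84.2]
tool_rot: [[0.909, -0.417, 0.002], [-0.417, -0.909, -0.001], [0.002, 0.0, -1.0]]
force: [3.2, -7.6, 7.2]
finger_gap: 35.9
grasp_force: 63.6
```

```bash
python3 - <<'E'
from h import *
o=get_obs();print(o['tcp_pos'],o['force'],o['torque'],o['effort'],o['finger_gap'],o['qpos'][6],np.degrees(np.arctan2(*o['tool_rot'][[1,0],0])))
E
```

```text
[ 542.67893426 -123.59611633   84.24263764] [ 3.2493104  -7.60178383  7.17476467] [-1.51995043 -0.81858143  1.07041782] [  0.26384778 -86.17732286   1.68487743 -23.62384021  -1.10895596
   0.41070602   0.88687118] 35.88231000113657 -102.79028934289066 -24.65277225560991
```

The torque jumped to 1.07 N·m, so the sleeve is at its end stop. I'll release and rise to the head height, then look.

arm_command(plan=[{"x": 0, "y": 0, "z": 0, "rx": 0, "ry": 0, "rz": 0, "claw": 1}, {"x": 0, "y": 0, "z": 0, "rx": 0, "ry": 0, "rz": 0, "claw": 1}, {"x": 0, "y": 0, "z": 0, "rx": 0, "ry": 0, "rz": 0, "claw": 1}, {"x": 0, "y": 0, "z": -0.12, "rx": 0, "ry": 0, "rz": 0, "claw": 1}, {"x": 0, "y": 0, "z": -0.23, "rx": 0, "ry": 0, "rz": 0, "claw": 1}, {"x": 0, "y": 0, "z": -0.23, "rx": 0, "ry": 0, "rz": 0, "claw": 1}, {"x": 0, "y": 0, "z": -0.23, "rx": 0, "ry": 0, "rz": 0, "claw": 1}], force=60)

```text
time: 7.12
tcp_pos: [542.0, -122.5, 118.2]
tool_rot: [[0.91, -0.415, 0.0], [-0.415, -0.91, 0.0], [0.0, -0.0, -1.0]]
force: [-0.7, 0.1, -0.9]
finger_gap: 85.5
grasp_force: 0.0
```

```bash
python3 - <<'E'
from h import *
o=get_obs();c=camera_info("wrist");f=grab_frame("wrist");s=grab_frame("scene")
print(o['tcp_pos'],o['force'],o['torque'],o['finger_gap'],np.degrees(np.arctan2(*o['tool_rot'][[1,0],0])))
h=cv2.cvtColor(f,cv2.COLOR_BGR2HSV);m=cv2.inRange(h,(15,90,60),(35,255,255));k,l,st,ce=cv2.connectedComponentsWithStats(m)
for i in range(1,k):
    if st[i,4]>100: print(st[i],ce[i],onz("wrist",ce[i],134,c))
a=cv2.resize(s[190:300,255:355],None,fx=4,fy=4,interpolation=2)
b=f[120:400,120:520]
o=np.zeros((440,800,3),np.uint8);o[:,:400]=a;o[:280,400:]=b;cv2.imwrite("pics/c4.png",o)
E
```

```text
[ 542.00076146 -122.53889298  118.23486267] [-0.65297998  0.10374607 -0.9096293 ] [ 0.0023126   0.00632022 -0.0330526 ] 85.5040780832593 -24.492331908313417
[ 307  253   32   44 1188] [322.48400673 274.65572391] [ 541.97740475 -123.55654718  134.        ]
```

View pics/c4.png

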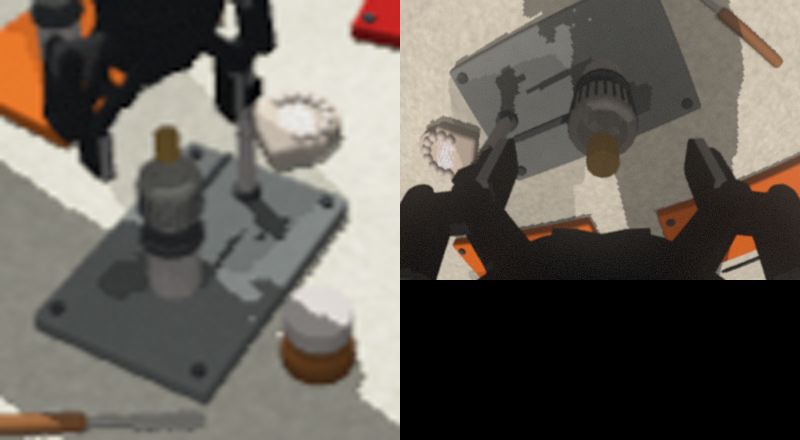

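The jaws show as a closed dome around the neck, and the pin is still seated with its head at wrist (322.5,274.7), about 1 mm off in tool y. I'll grip the head and start the pull gently.

arm_command(plan=[{"x": 0.003, "y": 0.006, "z": 0, "rx": 0, "ry": 0, "rz": 0, "claw": 1}, {"x": 0.003, "y": 0.006, "z": 0, "rx": 0, "ry": 0, "rz": 0, "claw": 0.05}, {"x": 0.003, "y": 0.006, "z": 0, "rx": 0, "ry": 0, "rz": 0, "claw": 0.05}, {"x": 0.003, "y": 0.006, "z": 0, "rx": 0, "ry": 0, "rz": 0, "claw": 0.05}, {"x": 0.003, "y": 0.006, "z": 0, "rx": 0, "ry": 0, "rz": 0, "claw": 0.05}, {"x": 0.003, "y": 0.006, "z": 0, "rx": 0, "ry": 0, "rz": 0, "claw": 0.05}, {"x": 0.003, "y": 0.006, "z": 0, "rx": 0, "ry": 0, "rz": 0, "claw": 0.05}], force=60)

```text
time: 8.1
tcp_pos: [542.2, -123.6, 118.2]
tool_rot: [[0.91, -0.415, 0.0], [-0.415, -0.91, 0.0], [0.0, -0.0, -1.0]]
force: [-1.3, 0.7, 3.7]
finger_gap: 13.9
grasp_force: 58.4
```

arm_command(plan=[{"x": 0, "y": 0, "z": -0.02, "rx": 0, "ry": 0, "rz": 0, "claw": 0.05}, {"x": 0, "y": 0, "z": -0.04, "rx": 0, "ry": 0, "rz": 0, "claw": 0.05}, {"x": 0, "y": 0, "z": -0.04, "rx": 0, "ry": 0, "rz": 0, "claw": 0.05}])

```text
time: 8.48
tcp_pos: [541.9, -123.6, 124.1]
tool_rot: [[0.91, -0.415, -0.0], [-0.415, -0.91, 0.0], [-0.0, -0.0, -1.0]]
force: [0.6, 0.7, -7.0]
finger_gap: 13.8
grasp_force: 58.5
```

The 7 N downward pull shows the rod is following. I'll pull on to about 41 mm and look.

arm_command(plan=[{"x": 0, "y": 0, "z": -0.06, "rx": 0, "ry": 0, "rz": 0, "claw": 0.05}, {"x": 0, "y": 0, "z": -0.12, "rx": 0, "ry": 0, "rz": 0, "claw": 0.05}, {"x": 0, "y": 0, "z": -0.18, "rx": 0, "ry": 0, "rz": 0, "claw": 0.05}, {"x": 0, "y": 0, "z": -0.24, "rx": 0, "ry": 0, "rz": 0, "claw": 0.05}, {"x": 0, "y": 0, "z": -0.24, "rx": 0, "ry": 0, "rz": 0, "claw": 0.05}, {"x": 0, "y": 0, "z": -0.24, "rx": 0, "ry": 0, "rz": 0, "claw": 0.05}])

```text
time: 9.22
tcp_pos: [542.0, -123.6, 159.9]
tool_rot: [[0.91, -0.415, -0.0], [-0.415, -0.91, 0.0], [-0.0, 0.0, -1.0]]
force: [0.6, 0.6, -10.2]
finger_gap: 13.6
grasp_force: 58.5
```

```bash
python3 - <<'E'
from h import *
import pickle
c=camera_info("wrist");f=grab_frame("wrist");s=grab_frame("scene");cv2.imwrite("pics/w5.png",f);cv2.imwrite("pics/s5.png",s);pickle.dump(c,open("w5.pkl","wb"))
p=(c['attitude'].T@(np.array([543,-45,109])-c['position']));r=np.arctan2(np.hypot(p[0],p[1]),p[2])*c['intrinsics'][0,0];n=p[:2]/np.hypot(p[0],p[1]);u=n*r+c['intrinsics'][:2,2];print("tab expected",u)
x,y=int(np.clip(u[0],60,580)),int(np.clip(u[1],60,340));print(x,y)
a=cv2.resize(s[190:260,285:345],None,fx=6,fy=6,interpolation=2)
b=cv2.resize(f[y-50:y+50,x-50:x+50],None,fx=4,fy=4,interpolation=2)
o=np.zeros((420,770,3),np.uint8);o[:,:360]=a;o[:400,365:765]=b;cv2.imwrite("pics/c5.png",o)
E
```

```text
tab expected [224.20854093 259.85809172]
224 259
```

View pics/c5.png

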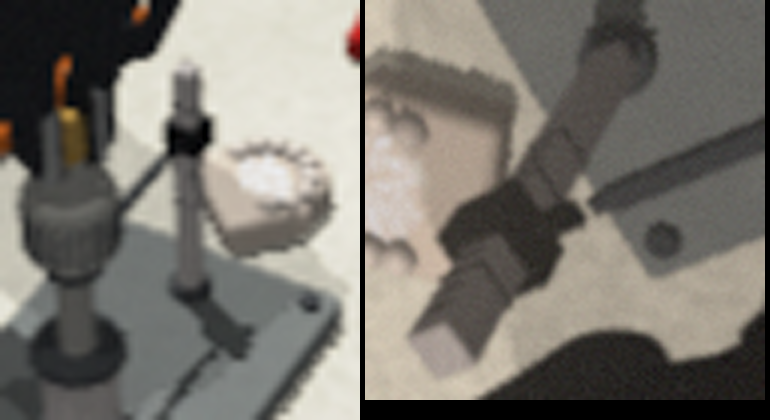

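The wrist crop shows the pointer tip at about (231.5,259) and the tab's tip at (227.3,262.8), nearly in line. I'll compute both heights from planes of known gauge y, using the post for yaw.

```bash
python3 - <<'E'
from h import *
import pickle
c=pickle.load(open("w5.pkl","rb"))
ax=np.array([542,-123.6])
def aty(px,gy,yaw):
    p,d=ray("wrist",px,c); n=np.array([-np.sin(yaw),np.cos(yaw),0])
    t=(gy-(p[:2]-ax)@n[:2])/(d@n); q=p+t*d; return q
for yaw in (-.03,0,.03):
    for nm,px,gy in (("ptr",(231.5,259),74),("tab",(227.2,262.8),77),("posttop",(202,294),95)):
        print(yaw,nm,aty(px,gy,yaw).round(1))
# sensitivity: pixel of points differing by height
def proj(P):
    p=c['attitude'].T@(np.array(P)-c['position']);h=np.hypot(p[0],p[1]);return p[:2]/h*np.arctan2(h,p[2])*c['intrinsics'][0,0]+c['intrinsics'][:2,2]
for P in ([542,-49.6,105],[542,-49.6,109],[542,-49.6,113],[542,-46.6,105],[542,-46.6,109],[542,-46.6,113]): print(P,proj(P).round(1))
print(get_obs()['tcp_pos'])
E
```

```text
-0.03 ptr [540.6 -49.5 106.7]
-0.03 tab [540.4 -46.5 110.2]
-0.03 posttop [535.  -28.3 134.6]
0 ptr [540.6 -49.6 106.9]
0 tab [540.4 -46.6 110.3]
0 posttop [535.2 -28.6 134.9]
0.03 ptr [540.6 -49.6 106.9]
0.03 tab [540.5 -46.6 110.4]
0.03 posttop [535.3 -28.8 135.1]
[542, -49.6, 105] [231.2 256.3]
[542, -49.6, 109] [229.8 258.9]
[542, -49.6, 113] [228.5 261.6]
[542, -46.6, 105] [228.  257.6]
[542, -46.6, 109] [226.6 260.2]
[542, -46.6, 113] [225.2 262.9]
[ 541.95224915 -123.55836706  159.7452031 ]
```

The tab looks about 2–3 mm higher than the pointer. I'll confirm with larger crops of both views.

```bash
python3 - <<'E'
from h import *
f=np.mean([grab_frame("wrist").astype(float) for _ in range(6)],0);s=np.mean([grab_frame("scene").astype(float) for _ in range(6)],0)
np.save("f6.npy",f);np.save("s6.npy",s)
g=lambda a:np.clip(a*1.6,0,255).astype(np.uint8)
b=cv2.resize(g(f[244:279,210:250]),(400,350),interpolation=0)
a=cv2.resize(g(s[203:228,300:325]),(350,350),interpolation=0)
o=np.zeros((350,760,3),np.uint8);o[:,:400]=b;o[:,410:]=a;cv2.imwrite("pics/c6.png",o)
c=camera_info("scene");K=c['intrinsics']
for P in ([541.5,-49.6,106],[541.5,-49.6,110],[541.5,-46.6,106],[541.5,-46.6,110],[541.5,-28.6,110]):
    p=K@(c['attitude'].T@(np.array(P)-c['position']));print(P,(p[:2]/p[2]).round(2))
E
```

```text
[541.5, -49.6, 106] [311.25 217.21]
[541.5, -49.6, 110] [311.21 216.03]
[541.5, -46.6, 106] [311.83 216.57]
[541.5, -46.6, 110] [311.8  215.39]
[541.5, -28.6, 110] [315.29 211.58]
```

View pics/c6.png

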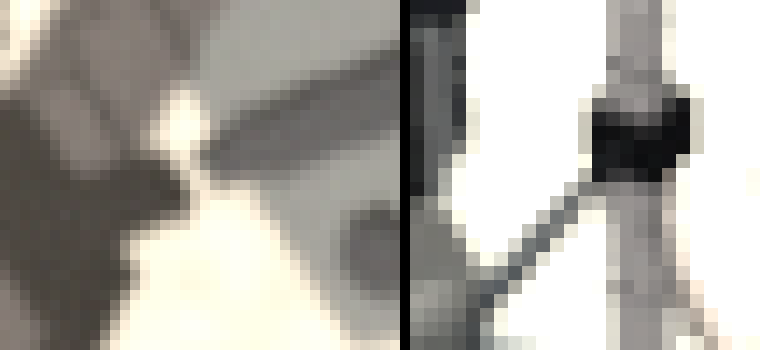

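The pointer looks 1–3 mm low: kinematics put it at about 108.7, and the wrist views put the tab at 110–112. I'll raise it 1.5 mm and check with one last composite that includes the earlier overhead views of the tab.

arm_command(plan=[{"x": 0, "y": 0, "z": -0.01, "rx": 0, "ry": 0, "rz": 0, "claw": 0.05}, {"x": 0, "y": 0, "z": -0.01, "rx": 0, "ry": 0, "rz": 0, "claw": 0.05}, {"x": 0, "y": 0, "z": -0.01, "rx": 0, "ry": 0, "rz": 0, "claw": 0.05}])

```text
time: 10.3
tcp_pos: [542.0, -123.6, 161.6]
tool_rot: [[0.91, -0.415, 0.0], [-0.415, -0.91, 0.0], [0.0, -0.0, -1.0]]
force: [0.2, 1.4, -10.7]
finger_gap: 13.8
grasp_force: 58.5
```

```bash
python3 - <<'E'
from h import *
import pickle
c=camera_info("wrist");pickle.dump(c,open("w7.pkl","wb"))
f=np.mean([grab_frame("wrist").astype(float) for _ in range(8)],0)
g=lambda a:np.clip(a*1.5,0,255).astype(np.uint8)
w2=cv2.imread("pics/w2.png").astype(float);w3=cv2.imread("pics/w3.png").astype(float)
A=cv2.resize(g(f[244:274,210:240]),(390,390),interpolation=0)
B=cv2.resize(g(w3[75:115,255:295]),(390,390),interpolation=0)
C=cv2.resize(g(w2[110:130,200:240]),(390,195),interpolation=0)
o=np.zeros((590,790,3),np.uint8);o[:390,:390]=A;o[:390,400:]=B;o[395:,:390]=C;cv2.imwrite("pics/c7.png",o)
print(get_obs()['tcp_pos'],get_obs()['force'],get_obs()['time'])
E
```

```text
[ 542.05354403 -123.64609782  161.55046234] [ 0.70069996  1.43410492 -9.85216862] 10.7
```

View pics/c7.png

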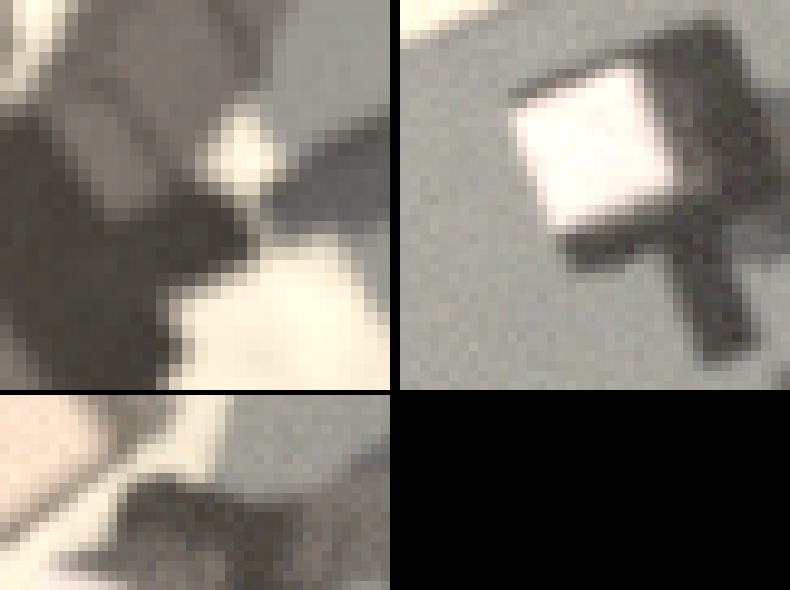

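The left crop shows the tab tip at about wrist (228.7,262.0) and the pointer end at (230.1,259.5). The overhead w3 crop shows the tab's tip end at (288.6,110.7), so I can triangulate the tip.

```bash
python3 - <<'E'
from h import *
import pickle
c=pickle.load(open("w7.pkl","rb"));o=get_obs();R=o['tool_rot'];t=o['tcp_pos']
off=R.T@(c['position']-t);Rc=R.T@c['attitude']
c5=pickle.load(open("w5.pkl","rb"))
x=np.array([.333,.943,0]);x/=np.linalg.norm(x);z=np.array([0,0,-1.]);R3=np.c_[x,np.cross(z,x),z]
t3=np.array([542.07,-123.95,216.7]);c3=dict(intrinsics=c['intrinsics'],position=t3+R3@off,attitude=R3@Rc)
r3=ray("wrist",(288.6,110.7),c3)
print("head check",onz("wrist",(321.6,207.05),134,c3))
for px in ((228.7,262.0),(228,262.5),(228.7,261.5)): print("tab",tri([r3,ray("wrist",px,c)]))
print("tab w5",tri([r3,ray("wrist",(228.3,262.5),c5)]))
def proj(P,c):
    p=c['attitude'].T@(np.array(P)-c['position']);h=np.hypot(p[0],p[1]);return p[:2]/h*np.arctan2(h,p[2])*c['intrinsics'][0,0]+c['intrinsics'][:2,2]
for zz in (107,109,111,113): print(zz,"ptr",proj([541.9,-49.6,zz],c).round(1),"tab",proj([541.9,-46.6,zz],c).round(1))
E
```

```text
head check [ 542.37587723 -125.25691882  134.        ]
tab (array([541.39860753, -47.93293318, 112.16528114]), [np.float64(0.6998671869534472), np.float64(0.699867186953499)])
tab (array([541.61010929, -47.88437282, 113.32400692]), [np.float64(0.6081283958442024), np.float64(0.6081283958439425)])
tab (array([541.4368611 , -47.88521982, 111.5918722 ]), [np.float64(0.5861885745635368), np.float64(0.5861885745634869)])
tab w5 (array([541.36441996, -47.91240344, 111.3918334 ]), [np.float64(0.6423536475694068), np.float64(0.6423536475692435)])
107 ptr [231.2 256.8] tab [228. 258.]
109 ptr [230.5 258.1] tab [227.3 259.4]
111 ptr [229.8 259.4] tab [226.6 260.7]
113 ptr [229.1 260.7] tab [225.9 262. ]
```

Tab tip is at about 111–112 and the pointer at about 110.5–111. A final 0.6 mm nudge and settle.

arm_command(plan=[{"x": 0, "y": 0, "z": -0.004, "rx": 0, "ry": 0, "rz": 0, "claw": 0.05}, {"x": 0, "y": 0, "z": -0.004, "rx": 0, "ry": 0, "rz": 0, "claw": 0.05}, {"x": 0, "y": 0, "z": -0.004, "rx": 0, "ry": 0, "rz": 0, "claw": 0.05}, {"x": 0, "y": 0, "z": -0.004, "rx": 0, "ry": 0, "rz": 0, "claw": 0.05}])

```text
time: 11.2
tcp_pos: [542.0, -123.6, 162.1]
tool_rot: [[0.91, -0.415, -0.0], [-0.415, -0.91, 0.0], [-0.0, -0.0, -1.0]]
force: [0.6, 2.4, -11.1]
finger_gap: 13.6
grasp_force: 58.5
```

```bash
python3 - <<'E'
from h import *
o=get_obs();print(o['tcp_pos'],o['force'],o['grasp_force'],abs(o['qvel']).max())
if o['force'][2]<-7 and o['grasp_force']>40: print(close_job())
E
```

```text
[ 542.02068365 -123.62037452  162.1308158 ] [  0.63279097   2.41115635 -11.12512458] 58.50055754184723 0.051088688803873336
the job is handed in; nothing more can be done
None
```

I turned the sleeve to its stop, then drew the pin up by its brass head and handed the job in while holding it steady (58 N grip, 11 N pull), with the pointer at about 111 mm and the tab measured at 109–112 mm; no verdict came back.

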